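Mount a bust core on the modelling stand

TASK

Lift the bust core - the plywood head and shoulders with the steel tube under it - up out of the slotted rack and mount it on the modelling stand: slip its tube over the upright spigot, feel for the angle at which the notches in its foot drop over the cross pin, and push it fully home on the boss, then let go. Leave the other boards in the rack and the rest of the bench as they are.

Things in the scene. Friction and masses are not known exactly. Their poses are not given: they have to be found in the camera images.
- core: bust core: flat head-and-shoulders of 10 mm plywood on a steel tube, 0.2-0.33 kg, upright in one of the rack's three slots. Origin: middle of the shoulders' lower edge; z up, y along the width, x across the thickness. Shoulders 130 mm wide (y), 42 high; neck 34 wide; round head 60 wide, crown 118 mm above the origin. The tube hangs below the origin on the z axis, free between the cheeks
- head_grip (a point): middle of the core's head, 102 mm above the core's origin, 16 mm below the crown, 152 mm above the tube's foot, on the tube's axis: a place to pinch the head across its 10 mm thickness (core's x)
- tube_foot (a point): centre of the open lower end of the core's steel tube, 50 mm below the core's origin; axes as the core's. Tube 31 mm outside, 50 mm long, straight bore 22 mm, 46 mm deep, under a 40 mm square plate 4 mm thick; four notches in its foot, 10 mm deep and about 8 mm wide, on the core's +x, -x, +y and -y sides
- rack: fixed wooden rack, 156 (x) x 158 (y) x 106 high mm, origin centre of underside. Two cheeks, at its +y and -y ends, each with three upright grooves at x = -48, 0 and 48 mm, 13 mm wide, from z 66 up to the top at 106 mm. The boards stand in the grooves with their lower edges on the ledges at z = 66 mm, with 2 mm of play at each end
- stand: fixed modelling stand, origin centre of underside: cast foot 180 mm across, on it a round plywood turntable 220 mm across, its top 40 mm above the bench, stiff to turn (it yields only to more than 0.2 N m). In its middle a pipe flange with a round boss 34 mm across and an upright spigot on the stand's z axis. The turntable was left turned at any angle
- seat (a point): centre of the boss's top, 54 mm above the bench; the tube's foot is here when home. Just above, a level square steel cross pin, 6.5 mm wide, runs through the spigot and sticks out 7 mm each side, 1.5 to 7.5 mm over the boss, in any direction (turns with the table, not given). The foot stops on it 7.5 mm high unless two notches lie over it, within about 0.1 rad; then it drops
- spigot_top (a point): centre of the spigot's top, 43 mm above the seat; the spigot is 20 mm thick, round, with a 3 mm lead-in chamfer
- blank_square: plain oblong plywood blank, 130 wide x 46 high x 10 thick mm, standing in a rack slot; no head, no tube; origin at the middle of its lower edge
- blank_round: low plywood blank with a low arched top, 130 wide x 48 high x 10 thick mm, standing in a rack slot; no head, no tube; origin at the middle of its lower edge
- wood_tool: wooden modelling tool, 140 x 14 x 7 mm, lying on the turntable about 75 mm from the spigot; origin centre of underside; bystander
- clay_block: block of grey clay 85 x 110 x 60 mm; origin centre of underside; bystander
- spray_bottle: white spray bottle with black head, 74 mm diameter, 186 mm tall; origin centre of underside; bystander
- mallet: hammer with a wooden handle, lying flat; bystander
- clay_brush: brush lying flat; bystander
- maquette: small clay head on a round plywood foot 70 mm across, 130 mm tall; origin centre of underside; bystander
- water_bowl: grey plastic bowl 124 mm across, 55 mm high; origin centre of underside; bystander
Things that resemble listed ones, but are neither listed nor needed, are in the scene too. What is shaped like the core but yellow is not meant.

How it is judged:
On the way, in this order (a step that is already met when the one before it is completed fails the run):
1. the bust core is up out of the rack's slots (z of core in the frame of rack above 0.108 m), for 0.2 s.
2. the core's tube is home on the boss of the spigot, notches over the pin (z of tube_foot in the frame of seat between -0.003 and 0.0025 m and horizontal distance between tube_foot and seat below 0.003 m and angle between core's own z axis and vertical below 0.06 rad), for 0.2 s.
At the end, for the whole second after the job is handed in: The core stands at rest on the stand, released: the foot of its tube within 2.5 mm of the boss's top face and within 3 mm of the spigot's axis, upright within 0.06 rad (all of step 2 and linear speed of core below 0.01 m/s and angular speed of core below 0.05 rad/s and contact force between core and the fingers below 0.1 N); the robot touches nothing.
It fails at once if another board in the rack is moved by more than 15 mm (distance of any of blank_square, blank_round from where it was at the start of the episode above 0.015 m).
It fails at once if another thing on the bench is moved by more than 25 mm (distance of any of clay_block, spray_bottle, mallet, clay_brush, maquette, water_bowl from where it was at the start of the episode above 0.025 m).
It fails at once if the modelling tool on the turntable is moved by more than 60 mm (distance of wood_tool from where it was at the start of the episode above 0.06 m).
It also fails if it takes over 51 s, if anything falls off the work surface, if the arm or the gripper's body presses on something with over 40 N, if the wrist force passes 120 N, or if a joint passes its speed limit or range.

ROBOT

A 6-joint arm with a two-finger parallel gripper is mounted at the origin on the work surface. World frame = base frame: x ahead of the robot, y to its left, z up, the work surface at z = 0. Lengths are in m, angles in rad, forces in N, time in s.
With the tool pointing down it reaches from about 0.325 to 0.925 m from the base axis. Payload 3.1 kg.
Tool frame: the origin (TCP) lies midway between the tips of the shut fingers; the grasp point (between the pads) lies 19 mm behind it; z points along the fingers, y is the line along which they close (so a half turn about z gives the same grasp; the last joint's range is limited). The gripper opens to 85 mm and grips with 20 to 120 N. Pads are 22 mm wide; open, the fingers measure 114 mm over their backs; the gripper's body (76 mm by 85 mm) begins 54 mm behind the grasp point. The pads swing forward as they close: fully open they stand 13 mm farther back than shut.
Start: joints at [-1.272, 0.217, 1.613, -0, 1.311, -0.112], TCP at [0.25, -0.573, 0.231] pointing down, gripper open.
Joint ranges: [-2.75, 2.75], [-0.78, 2.1], [0.31, 2.55], [-1.13, 4.27], [0.13, 2.63], [-2.58, 2.58]. Speed limits (rad/s): [2.79, 2.79, 3.14, 3.14, 3.14, 3.14].

INTERFACE

Orientations are given as a unit quaternion [w, x, y, z].
In Python, from plant import bot, fingers, get_image, camera_model, workorder gives the robot as it stands. Calls block until the motion is done:
- bot.movep(position, orientation): joint-space move of the TCP to a pose.
- bot.servo_line(position, rotation=None, rate=0.15, contact_N=None): straight line of the TCP; rotation=None keeps the orientation; rate is the mean speed in m/s. With contact_N (N) it stops when the force on the tool has changed by that much, and returns True; else False.
- bot.move_j(angles): joint-space move.
- fingers.gripper_to(opening, strength=None): finger opening in m; strength is the grip in N (None keeps the last); returns when the fingers have stopped.
- bot.hold(seconds).
- bot.ik(position, orientation): joint angles nearest the present ones, or None.
- bot.state(): the state.
- get_image(name): name is "scene" or "top"; returns the picture (400x640x3 uint8, red, green, blue); there is no depth.
- camera_model(name): a dict with "camera_matrix" (3x3 intrinsics, pixels), "xyz" and "attitude" of the camera in the world. Camera axes: x right, y up, looking along -z (the intrinsics and any distortion apply to the point x, -y, -z); pixel columns grow to the right and rows downward; lengths in m; the calibration is good to about 2 mm. A picture is of the moment at which its call begins. camera_model takes no time and is no camera call.
A pose or a line that the arm cannot do raises bot.MotionError and nothing moves.
- workorder.finish_job(): hands the job in; it is judged then, once.
The state is a dict: "clock": time; "joints": joint angles; "qvel": joint speeds; "joint_efforts": joint torques, N m; "eef_pos": TCP position; "eef_rot": TCP orientation; "contact_force": force on the tool from outside, world axes, zero at the start; "torque": the same for the moment, N m; "width": finger opening in m; "grasp_force": force on a finger pad.
Only numpy, scipy, OpenCV 4.12 (cv2) and the standard library are available. Lean on these libraries where they do the work, as an engineer would, in place of code of your own. Each camera call takes 0.05 s, during which the arm holds its last target. There are 200 camera calls.

## Working session

There is one attempt and no reset: what is moved stays moved. The work goes in short steps, each a Python script; the robot and the scene stay as the last script left them, time stands still between calls to the robot, and variables do not carry over. Pictures are saved under pics/ and viewed, at most 10 in all, crops included, and the job is handed in when it is done.

```bash
mkdir -p pics; ls; python3 - <<'E'
from plant import bot, get_image, camera_model
import cv2
for n in("scene","top"):
    im=get_image(n); cv2.imwrite(f"pics/{n}0.png",im[:,:,::-1]); print(n,camera_model(n))
print(bot.state())
E
```

```text
pics
scene {'camera_matrix': array([[392.39855636,   0.        , 312.70675639],
       [  0.        , 392.39855636, 197.89247556],
       [  0.        ,   0.        ,   1.        ]]), 'xyz': array([ 1.09092993, -0.96044644,  0.91331648]), 'attitude': array([0.85786225, 0.4449849 , 0.11733422, 0.22867767])}
top {'camera_matrix': array([[398.52489494,   0.        , 325.88522135],
       [  0.        , 398.52489494, 199.18498287],
       [  0.        ,   0.        ,   1.        ]]), 'xyz': array([ 0.42638035, -0.01179948,  1.26777282]), 'attitude': array([ 0.71291319,  0.03021056, -0.03637018, -0.69965657])}
{'clock': 0.1, 'joints': array([-1.27219049e+00,  2.17673123e-01,  1.61478982e+00,  1.17695711e-05,
        1.31132727e+00, -1.12184497e-01]), 'qvel': array([ 0.00024436, -0.00144735, -0.00251938, -0.00104703, -0.00056828,
        0.00036152]), 'joint_efforts': array([-3.79817866e-04, -3.98073721e+01, -3.04969275e+01, -1.86012276e-04,
        4.20069860e-03, -2.99727014e-05]), 'eef_pos': array([ 0.24939525, -0.57227156,  0.23009391]), 'eef_rot': array([-1.09454011e-03,  9.78980184e-01,  2.03952428e-01, -9.66083825e-05]), 'contact_force': array([-0.87810797, -0.04748176,  0.18331343]), 'torque': array([-0.00469592,  0.03136807,  0.01127605]), 'grasp_force': 0.0, 'width': 0.08494136960500398}
```

View pics/scene0.png

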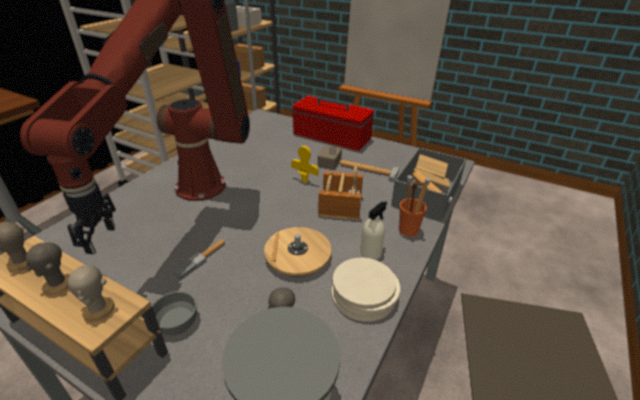

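View pics/top0.png

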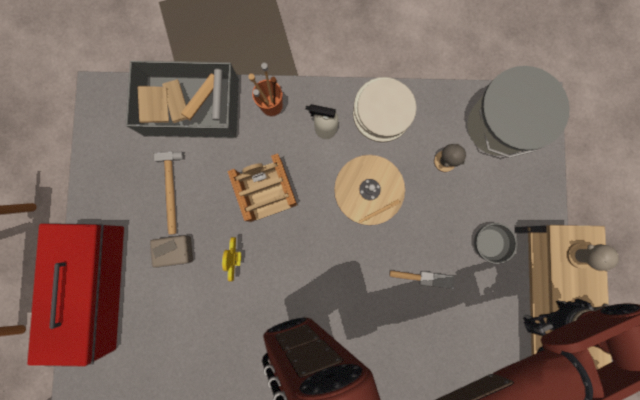

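The scene view shows the rack at about (341,195), the stand at (297,250) and the yellow decoy at (305,163). In the top view the rack is at (262,188), the spigot at (370,189) and the spray bottle at (325,122). Next I'll enlarge both areas.

```bash
python3 - <<'E'
import cv2,numpy as np
t=cv2.imread("pics/top0.png");s=cv2.imread("pics/scene0.png")
cv2.imwrite("pics/c1.png",np.hstack([cv2.resize(t[145:230,220:305],(400,400),interpolation=2),cv2.resize(s[160:230,305:375],(400,400),interpolation=2)]))
cv2.imwrite("pics/c2.png",np.hstack([cv2.resize(t[149:229,330:410],(400,400),interpolation=2),cv2.resize(s[220:290,262:332],(400,400),interpolation=2)]))
E
```

```text
(no output)
```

View pics/c1.png

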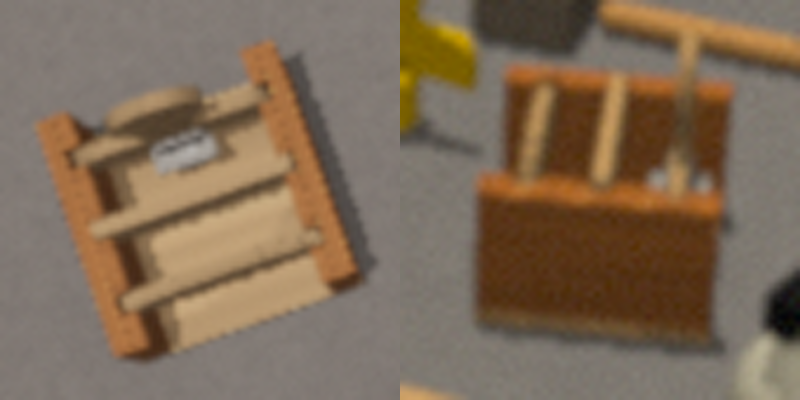

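View pics/c2.png

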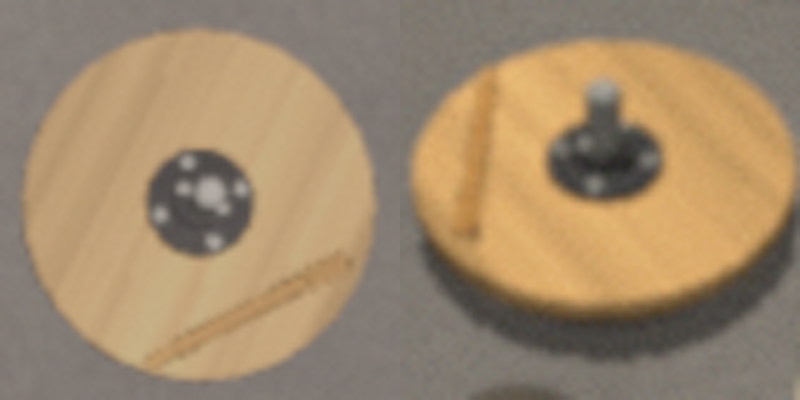

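The crops put the core in the rack's far slot: head at crop (155,105), silver plate at (185,150), with the two blanks in the nearer slots. The spigot top is at (209,192), and the pin ends are at about (183,187) and (224,209).

```bash
cat > h.py <<'E'
import numpy as np,cv2
from scipy.spatial.transform import Rotation as R
from plant import bot,fingers,get_image,camera_model,workorder
def _R(m): return R.from_quat(np.roll(m["attitude"],-1)).as_matrix()
def ray(n,uv,z):
    m=camera_model(n);K=m["camera_matrix"];uv=np.atleast_2d(uv).astype(float)
    d=np.c_[(uv[:,0]-K[0,2])/K[0,0],-(uv[:,1]-K[1,2])/K[1,1],-np.ones(len(uv))]@_R(m).T
    return m["xyz"]+d*((z-m["xyz"][2])/d[:,2])[:,None]
def proj(n,p):
    m=camera_model(n);K=m["camera_matrix"];c=(np.atleast_2d(p)-m["xyz"])@_R(m)
    return np.c_[K[0,2]+K[0,0]*c[:,0]/-c[:,2],K[1,2]-K[1,1]*c[:,1]/-c[:,2]]
def down(yaw):  # tool down, tool y axis along world direction yaw (+pi)
    x=np.array([np.cos(yaw-np.pi/2),np.sin(yaw-np.pi/2),0]);z=np.array([0,0,-1.]);y=np.cross(z,x)
    return np.roll(R.from_matrix(np.c_[x,y,z]).as_quat(),1)
E
python3 - <<'E'
from h import *
np.set_printoptions(precision=4,suppress=True)
t=cv2.imread("pics/top0.png");s=cv2.imread("pics/scene0.png")
hsv=cv2.cvtColor(t,cv2.COLOR_BGR2HSV)
print(hsv[175,238],hsv[190,281],hsv[160,283])
m=((hsv[...,0]<14)&(hsv[...,1]>130)&(hsv[...,2]>120)).astype(np.uint8); m[:145]=0;m[230:]=0;m[:,:220]=0;m[:,305:]=0
n,l,st,c=cv2.connectedComponentsWithStats(m)
for i in range(1,n):
    if st[i,4]>60:
        pts=np.argwhere(l==i)[:,::-1];w=ray("top",pts,.106)[:,:2]
        (cx,cy),(a,b),ang=cv2.minAreaRect(w.astype(np.float32)*1000);print("cheek",st[i],w.mean(0),cx,cy,a,b,ang)
f=85/400
for nm,q in(("R",[(243,50),(270,40),(358,280),(330,290)]),("L",[(37,125),(68,113),(145,350),(117,357)])):
    w=ray("top",np.array(q)*f+[220,145],.106)[:,:2];print(nm,w.tolist(),w.mean(0))
# turntable
def table(n,im,box,z):
    h=cv2.cvtColor(im,cv2.COLOR_BGR2HSV);u0,v0,u1,v1=box
    k=np.zeros(h.shape[:2],np.uint8);k[v0:v1,u0:u1]=((h[...,1]>70)&(h[...,2]>120))[v0:v1,u0:u1]
    cs=cv2.findContours(k,0,1)[0];cc=max(cs,key=cv2.contourArea)[:,0]
    w=ray(n,cv2.convexHull(cc)[:,0],z)[:,:2];A=np.c_[2*w,np.ones(len(w))];x=np.linalg.lstsq(A,(w**2).sum(1),rcond=None)[0]
    print("table",n,x[:2],np.sqrt(x[2]+x[:2]@x[:2]))
table("top",t,(328,147,412,232),.04)
print("spigot",ray("top",np.array([[209,192]])/5+[330,149],.097),ray("scene",np.array([[602-400,88]])*70/400+[262,220],.097))
g=cv2.cvtColor(t,cv2.COLOR_BGR2GRAY);print(g[180:200,360:384])
print("pin",ray("top",np.array([[183,187],[224,209]])/5+[330,149],.0615))
E
```

```text
[ 15 121 118] [ 17  99 177] [ 8 25 82]
R [[0.6624151465626852, 0.14171858743323903], [0.6691331045254986, 0.1249772884558691], [0.5189568796814021, 0.06589896778113423], [0.5124011691400582, 0.08310395080907038]] [0.5907 0.1039]
L [[0.6122631126445582, 0.26877192079827966], [0.6202302955851073, 0.24974909650252214], [0.4730473622354063, 0.19635902172051217], [0.4684022996023787, 0.21347058004264924]] [0.5435 0.2321]
table top [ 0.5759 -0.1556] 0.10932325041453055
spigot [[ 0.5748 -0.1564  0.097 ]] [[ 0.5781 -0.1591  0.097 ]]
[[169 167 160 144 128 109 124 141 124  92  80  76  81  85  98 127 152 166
  172 171 169 173 175 174]
 [167 159 136 107  89  97 139 157 138 100  80  77  77  78  78  88 114 148
  165 169 171 175 175 175]
 [162 139 106  82  79  86 117 139 122  90  78  77  78  76  78  78  88 115
  144 164 173 174 176 175]
 [148 113  85  79  79  77  84  88  85  80  85  85  87  82  80  78  78  90
  116 155 172 176 175 175]
 [125  91  80  79  78  80  88  84  81  89 110 120 123 113  91  83  82  96
  108 141 166 175 175 174]
 [ 97  81  78  79  81 101 122 117  98 110 143 157 160 148 118  9
[... 810 characters left out ...]
 81  83
   84 100 150 169 171 171]
 [129 103  89  86  85  81  81  78  75  75  77  77  83  87  84  83  82  84
   91 122 157 172 170 171]
 [155 122  89  83  84  83  84  85  84  82  88  99 107 101  91  85  84  87
  115 154 169 171 170 170]
 [168 141 103  86  84  85  84  87  86  85  90 127 142 137 110  87  85 102
  143 167 172 171 171 169]
 [171 160 132 104  89  85  84  85  85  84  94 134 159 157 125  96 104 131
  161 171 173 173 171 168]
 [172 170 159 143 115  93  90  89  84  83  88 109 141 143 120 125 144 164
  171 172 172 172 171 166]
 [174 171 173 170 152 134 123 109  97  92  96 106 121 133 141 162 172 173
  173 171 172 170 168 165]]
pin [[ 0.582  -0.1448  0.0615]
 [ 0.569  -0.17    0.0615]]
```

```bash
python3 - <<'E'
from h import *
np.set_printoptions(precision=3,suppress=True)
y=np.deg2rad(21);c=np.array([.613,.186,.066])
print("crown",proj("scene",c+[0,0,.118]),proj("top",c+[0,0,.118]))
for d in(.0655,-.0655):
  e=c+np.array([-np.sin(y)*d,np.cos(y)*d,.042]);print("shoulder end",proj("scene",e),proj("top",e))
def ikc(p,o):
    try: return bot.ik(p,o)
    except Exception as ex: return ex
for k in(0,180):
    print("pick",k,ikc([.613,.186,.149],down(y+np.pi*k/180)))
    for d in(41.5,-48.5): print("place",k,d,ikc([.5755,-.157,.187],down(np.deg2rad(21+k+d))))
s=cv2.imread("pics/scene0.png");t=cv2.imread("pics/top0.png")
# marks
a=cv2.resize(t[145:215,220:300],(400,350),interpolation=2);b=cv2.resize(s[150:220,315:395],(400,350),interpolation=2)
for dz in(.0,.042,.102,.118):
  for im,n,o in((a,"top",(220,145)),(b,"scene",(315,150))):
    u=(proj(n,c+[0,0,dz])[0]-o+.5)*5;cv2.circle(im,tuple(int(v) for v in u),3,(255,0,0),-1)
for d in(.065,-.065):
  e=c+np.array([-np.sin(y)*d,np.cos(y)*d,.042])
  for im,n,o in((a,"top",(220,145)),(b,"scene",(315,150))):
    u=(proj(n,e)[0]-o+.5)*5;cv2.circle(im,tuple(int(v) for v in u),3,(0,255,0),-1)
cv2.imwrite("pics/m1.png",np.hstack([a,b]))
E
```

```text
crown [[354.796 166.509]] [[251.372 167.263]]
shoulder end [[354.658 174.886]] [[234.771 179.268]]
shoulder end [[352.252 193.803]] [[277.012 164.282]]
pick 0 None
place 0 41.5 [-0.384  0.198  1.722 -0.     1.222  1.667]
place 0 -48.5 None
pick 180 [ 0.185  0.326  1.64  -0.     1.176 -0.181]
place 180 41.5 [-0.384  0.198  1.722 -0.     1.222 -1.475]
place 180 -48.5 [-0.384  0.198  1.722 -0.     1.222  0.096]
```

View pics/m1.png

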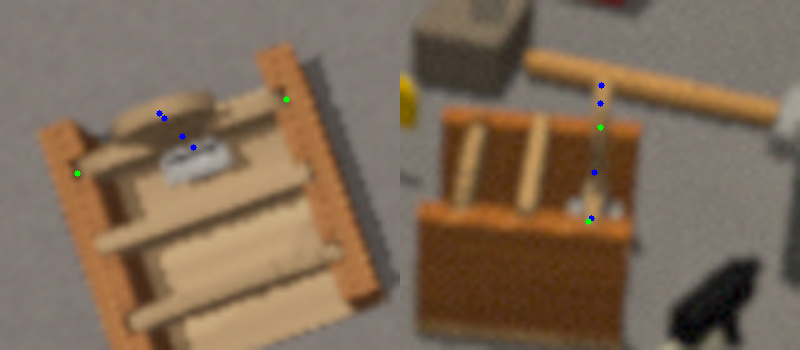

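Projected marks agree with the picture to about 1 px: the core is in the far slot, with the strip about 2–3 mm further along +x than my estimate. Grasping now.

```bash
python3 - <<'E'
from h import *
np.set_printoptions(precision=3,suppress=True)
q=down(np.deg2rad(201));P=np.array([.6155,.1865])
fingers.gripper_to(.05,40)
bot.movep([*P,.26],q)
bot.servo_line([*P,.149],rate=.12,contact_N=8)
s=bot.state();print(s["eef_pos"],s["clock"],s["contact_force"])
fingers.gripper_to(.0,20); bot.hold(.2)
s=bot.state();print(s["eef_pos"],s["width"],s["grasp_force"],s["contact_force"],s["torque"])
cv2.imwrite("pics/g_s.png",get_image("scene")[:,:,::-1]);cv2.imwrite("pics/g_t.png",get_image("top")[:,:,::-1])
print(bot.state()["clock"])
E
```

```text
[0.616 0.187 0.15 ] 4.575 [ 0.582  0.201 -0.079]
[0.616 0.186 0.15 ] 0.009692260643796542 23.827803432941437 [-2.159 -0.895  5.801] [-0.187  0.598 -0.035]
5.3083
```

```bash
python3 - <<'E'
from h import *
np.set_printoptions(precision=3,suppress=True)
fingers.gripper_to(.0,70)
p=bot.state()["eef_pos"]
bot.servo_line([p[0],p[1],.295],rate=.12); s=bot.state();print(s["eef_pos"],s["width"],s["contact_force"],s["torque"])
bot.movep([.5755,-.157,.29],down(np.deg2rad(152.5)))
bot.servo_line([.5755,-.157,.245],rate=.12)
bot.hold(.3);s=bot.state();print(s["eef_pos"],s["width"],s["contact_force"],s["torque"],s["clock"])
a=get_image("scene")[:,:,::-1];b=get_image("top")[:,:,::-1]
cv2.imwrite("pics/p_s.png",a);cv2.imwrite("pics/p_t.png",b)
u=proj("scene",[.5755,-.157,.1])[0].astype(int);v=proj("top",[.5755,-.157,.1])[0].astype(int)
print(u,v,proj("scene",np.array([[.5755,-.157,z] for z in(.112,.162,.097,.054)])))
f=lambda im,w:cv2.resize(im[w[1]-50:w[1]+40,w[0]-40:w[0]+40],(400,450),interpolation=2)
cv2.imwrite("pics/m2.png",np.hstack([f(a,u),f(b,v)]))
E
```

```text
[0.615 0.186 0.293] 0.009346502126921438 [ 0.182 -0.383 -2.631] [ 0.031 -0.017 -0.055]
[ 0.576 -0.157  0.246] 0.009163272435732395 [ 0.475  0.074 -2.253] [-0.054  0.086  0.011] 9.0167
[296 234] [372 187] [[296.906 231.143]
 [296.566 218.706]
 [297.005 234.762]
 [297.281 244.864]]
```

View pics/m2.png

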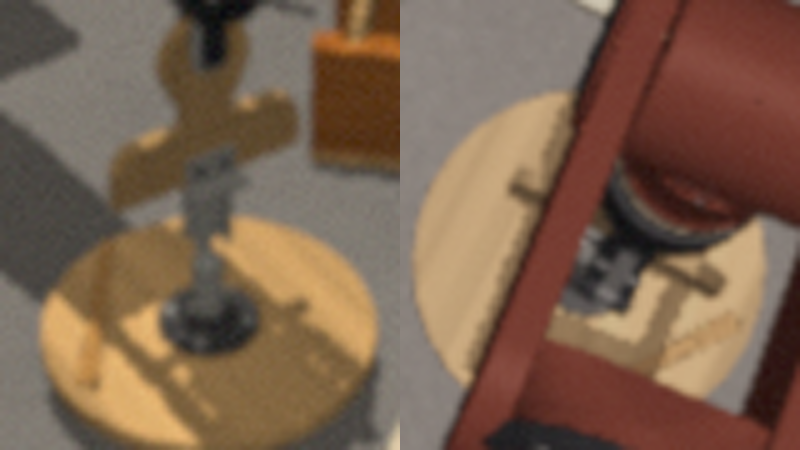

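The core hangs upright in the grip, with the tube centre at about col 209 and the spigot at col 208 in the scene crop. The top crop shows the shoulder ends at (510,183) and (725,288).

```bash
python3 - <<'E'
from h import *
np.set_printoptions(precision=4,suppress=True)
for z in(.185,.2):
  e=ray("top",np.array([[110,183],[325,288]])/5+[332-.4,137-.4],z);d=e[0]-e[1];print(e.mean(0),np.linalg.norm(d),np.degrees(np.arctan2(d[1],d[0])))
def desc(x,y,z,N=6):
    c=bot.servo_line([x,y,z],rate=.05,contact_N=N);s=bot.state();print(c,s["eef_pos"],s["contact_force"],s["torque"],s["clock"]);return c
desc(.5755,-.157,.205)
E
```

```text
[ 0.5741 -0.1544  0.185 ] 0.13090465520145633 64.79320062025309
[ 0.572  -0.1524  0.2   ] 0.12909119093220706 64.79320062025315
False [ 0.5755 -0.1572  0.2048] [ 0.5065 -0.9862 -3.7228] [-0.5569 -0.2816  0.0441] 10.0667
```

```bash
python3 - <<'E'
from h import *
np.set_printoptions(precision=4,suppress=True)
c=bot.servo_line([.5755,-.157,.1865],rate=.03,contact_N=10);s=bot.state();print(c,s["eef_pos"],s["contact_force"],s["torque"],s["width"],s["clock"])
E
```

```text
True [ 0.5759 -0.1575  0.188 ] [-0.2028 -0.7351  3.5595] [-0.1101  0.003   0.0119] 0.008908694246837387 10.6417
```

```bash
python3 - <<'E'
from h import *
np.set_printoptions(precision=4,suppress=True)
c=bot.servo_line([.5755,-.157,.184],rate=.02,contact_N=15);s=bot.state();print(c,s["eef_pos"],s["contact_force"],s["torque"],s["clock"])
a=get_image("scene")[:,:,::-1];cv2.imwrite("pics/q_s.png",a)
print(proj("scene",np.array([[.576,-.157,z] for z in(.054,.0615,.104,.1115,.222,.2295)])))
cv2.imwrite("pics/m3.png",cv2.resize(a[185:265,260:335],(750,800)[0:1]+(600,) if 0 else (560,600),interpolation=2))
E
```

```text
True [ 0.5762 -0.1575  0.188 ] [-0.3861 -0.3151  4.8801] [ 0.0289  0.3103 -0.0044] 10.85
[[297.4124 244.9163]
 [297.3654 243.1825]
 [297.0931 233.1303]
 [297.0439 231.3151]
 [296.2776 203.0272]
 [296.2226 200.9959]]
```

View pics/m3.png

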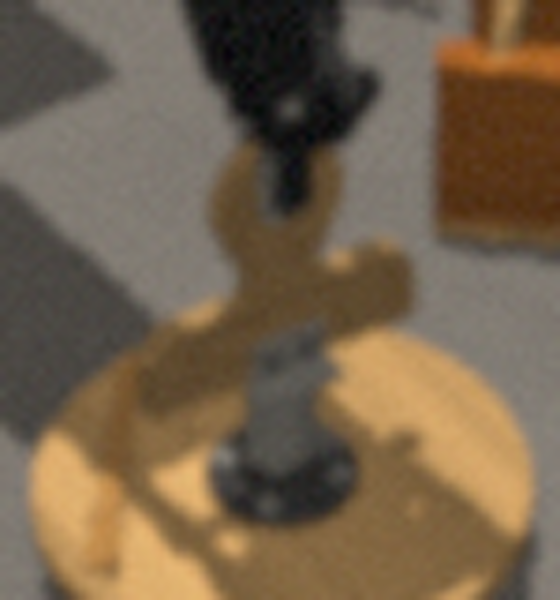

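The tube stopped firmly at TCP z 0.188, which is the height predicted for home (the pin would have stopped it at 0.1955), and the picture shows the tube down on the flange. Releasing and checking.

```bash
python3 - <<'E'
from h import *
np.set_printoptions(precision=4,suppress=True)
fingers.gripper_to(.06);p=bot.state()["eef_pos"];bot.hold(.2)
bot.servo_line([p[0],p[1],.30],rate=.15)
bot.movep([.42,-.30,.33],down(np.deg2rad(152.5)));bot.hold(.3)
s=bot.state();print(s["width"],s["contact_force"],s["clock"])
a=get_image("scene")[:,:,::-1];b=get_image("top")[:,:,::-1]
C=np.array([.576,-.157])
print(proj("scene",[[*C,z] for z in(.054,.104,.222)]),proj("top",[[*C,z] for z in(.054,.104,.222,.2295)]))
cv2.imwrite("pics/m4.png",np.hstack([cv2.resize(a[185:265,260:340],(400,400),interpolation=2),cv2.resize(b[149:229,330:410],(400,400),interpolation=2)]))
E
```

```text
0.05979044304192377 [-0.4557  0.6612  0.2733] 13.6917
[[297.4124 244.9163]
 [297.0931 233.1303]
 [296.2776 203.0272]] [[370.2719 188.7313]
 [372.3169 186.6927]
 [377.9072 181.1201]
 [378.3049 180.7238]]
```

View pics/m4.png

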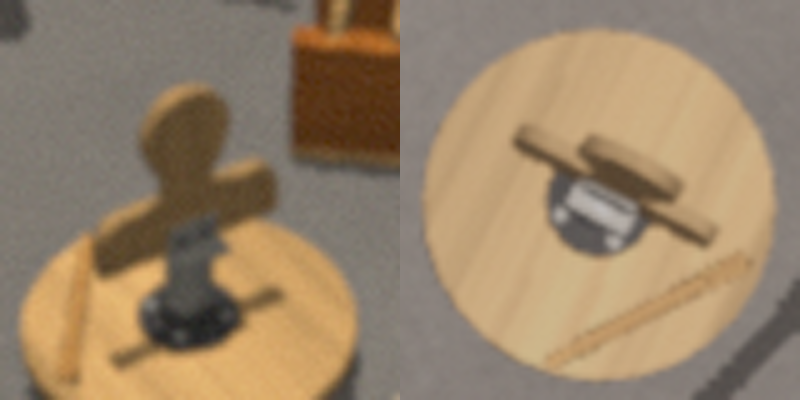

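The core stands upright and free. I'll touch the crown lightly to confirm its height: 0.222 if home, 0.2295 if sitting on the pin.

```bash
python3 - <<'E'
from h import *
q=down(np.deg2rad(152.5))
fingers.gripper_to(0)
bot.movep([.576,-.157,.27],q)
c=bot.servo_line([.576,-.157,.216],rate=.03,contact_N=5);s=bot.state();print(c,s["eef_pos"],s["contact_force"],s["clock"])
bot.servo_line([.576,-.157,.30],rate=.15);bot.movep([.42,-.30,.33],q);bot.hold(.3);print(bot.state()["clock"])
h=s["eef_pos"][2]
if c and h<.2255: print(workorder.finish_job())
E
```

```text
True [ 0.57615655 -0.15706866  0.22195974] [-0.18189184  0.69026373  5.09182066] 16.7083
18.5583
the job is handed in; nothing more can be done
None
```

The bust core is on the modelling stand, pushed home over the cross pin and released. A light touch put its crown at 0.222 m, the height expected when home. I handed the job in at about 18.6 s on the robot's clock; no verdict came back.

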